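# Make up two battery sample kits

### The job

Make up two sample kits from the stock on the bench: the orange tray gets the green cell, the white-capped vial and the amber jar, and the blue tray gets the blue cell and the red-capped vial. Stand each thing upright in a bay of its own, cells on a black pad and glass on a white pad (in the orange tray either white pad will do for either piece), setting them down without dropping or knocking any over. Leave the yellow cell, the multimeter and the pliers where they are.

Things in the scene. Friction and masses are not known exactly. Their poses are not given: they have to be found in the camera images.
- green_cell: Green battery cell: upright cylinder, 26 mm diameter, 65 mm tall (wrapped body 63.5 mm, then an 11 mm steel button on top), about 90 g, standing free on the bench at the start. Origin at the centre of its underside, z up along its axis. Goes to the orange tray.
- blue_cell: Blue battery cell: upright cylinder, 26 mm diameter, 65 mm tall (wrapped body 63.5 mm, then an 11 mm steel button on top), about 90 g, standing free on the bench at the start. Origin at the centre of its underside, z up along its axis. Goes to the blue tray.
- white_cap_vial: slim clear glass vial with a white cap: upright cylinder, body 28 mm diameter, 72 mm tall overall, of which the top 12 mm is the cap, 30 mm diameter; about 40 g, standing free on the bench at the start. Origin at the centre of its underside, z up along its axis. Goes to the orange tray.
- red_cap_vial: slim clear glass vial with a red cap: upright cylinder, body 28 mm diameter, 72 mm tall overall, of which the top 12 mm is the cap, 30 mm diameter; about 40 g, standing free on the bench at the start. Origin at the centre of its underside, z up along its axis. Goes to the blue tray.
- amber_jar: wide amber glass jar with a gold-coloured metal lid: upright cylinder, 42 mm diameter, 60 mm tall overall (top 14 mm is the lid, same diameter), about 100 g, standing free on the bench at the start. Origin at the centre of its underside, z up along its axis. Goes to the orange tray.
- orange_tray: orange kit tray with three bays, 68 mm (x) by 194 mm (y). Square bays 58 x 58 mm inside in one row along the tray's y axis; walls and dividers 5 mm thick, 18 mm high above the bench; bay floor 5 mm above the bench. Fixed to the bench. Origin at the centre of its underside, z up. Bay centres at y = +63 mm (black floor pad, for the cell), 0 and -63 mm (white floor pads, for glass), all at x = 0.
- blue_tray: blue kit tray with two bays, 68 mm (x) by 131 mm (y). Square bays 58 x 58 mm inside in one row along the tray's y axis; walls and dividers 5 mm thick, 18 mm high above the bench; bay floor 5 mm above the bench. Fixed to the bench. Origin at the centre of its underside, z up. Bay centres at y = -31.5 mm (black floor pad, for the cell) and +31.5 mm (white floor pad, for glass), both at x = 0.
- yellow_cell: Yellow battery cell: upright cylinder, 26 mm diameter, 65 mm tall (wrapped body 63.5 mm, then an 11 mm steel button on top), about 90 g, standing free on the bench at the start. Origin at the centre of its underside, z up along its axis. A spare that stands among the stock and must stay where it is.
- multimeter: orange multimeter with a black face lying on its back, 185 x 90 mm, 44 mm high (50 mm at the dial), 0.45 kg, loose; beside the work on the robot's left, to be left alone. Origin at the centre of its underside, long side along its x.
- pliers: pliers with red handles lying flat, about 180 mm long along their x, 62 mm wide, 14 mm high, loose; beside the work on the robot's right, to be left alone. Origin on the bench under the pivot, jaws towards +x.
There are look-alikes about, which are no part of the job. What is shaped like the white_cap_vial but brown is not meant.

How it is judged:
At the end, for the whole second after the job is handed in: Each thing in its bay as the goal says: origin within 18 mm of the bay centre along both tray axes, 1 to 9 mm above the tray's underside, tilted under 0.12 rad, released and at rest; white-capped vial and jar in either white bay of the orange tray (x of green_cell in the frame of orange_tray between -0.018 and 0.018 m and y of green_cell in the frame of orange_tray between 0.045 and 0.081 m and z of green_cell in the frame of orange_tray between 0.001 and 0.009 m and ((x of white_cap_vial in the frame of orange_tray between -0.018 and 0.018 m and y of white_cap_vial in the frame of orange_tray between -0.018 and 0.018 m and z of white_cap_vial in the frame of orange_tray between 0.001 and 0.009 m) or (x of white_cap_vial in the frame of orange_tray between -0.018 and 0.018 m and y of white_cap_vial in the frame of orange_tray between -0.081 and -0.045 m and z of white_cap_vial in the frame of orange_tray between 0.001 and 0.009 m)) and ((x of amber_jar in the frame of orange_tray between -0.018 and 0.018 m and y of amber_jar in the frame of orange_tray between -0.018 and 0.018 m and z of amber_jar in the frame of orange_tray between 0.001 and 0.009 m) or (x of amber_jar in the frame of orange_tray between -0.018 and 0.018 m and y of amber_jar in the frame of orange_tray between -0.081 and -0.045 m and z of amber_jar in the frame of orange_tray between 0.001 and 0.009 m)) and x of blue_cell in the frame of blue_tray between -0.018 and 0.018 m and y of blue_cell in the frame of blue_tray between -0.0495 and -0.0135 m and z of blue_cell in the frame of blue_tray between 0.001 and 0.009 m and x of red_cap_vial in the frame of blue_tray between -0.018 and 0.018 m and y of red_cap_vial in the frame of blue_tray between 0.0135 and 0.0495 m and z of red_cap_vial in the frame of blue_tray between 0.001 and 0.009 m and angle between each of green_cell, white_cap_vial, amber_jar, blue_cell, red_cap_vial's own z axis and vertical below 0.12 rad and linear speed of each of green_cell, white_cap_vial, amber_jar, blue_cell, red_cap_vial below 0.02 m/s and angular speed of each of green_cell, white_cap_vial, amber_jar, blue_cell, red_cap_vial below 0.3 rad/s and contact force between each of green_cell, white_cap_vial, amber_jar, blue_cell, red_cap_vial and the fingers below 0.1 N); the robot touches nothing.
It fails at once if the yellow cell is moved more than 20 mm or knocked over (distance of yellow_cell from where it was at the start of the episode above 0.02 m or angle between yellow_cell's own z axis and vertical above 0.5 rad).
It fails at once if the multimeter or the pliers are moved more than 25 mm (distance of any of multimeter, pliers from where it was at the start of the episode above 0.025 m).
It fails at once if a cell, vial or jar is dropped (moves at over 0.75 m/s untouched by the fingers: a fall of about 30 mm) ((linear speed of green_cell above 0.75 m/s and contact force between green_cell and the fingers below 0.05 N) or (linear speed of white_cap_vial above 0.75 m/s and contact force between white_cap_vial and the fingers below 0.05 N) or (linear speed of amber_jar above 0.75 m/s and contact force between amber_jar and the fingers below 0.05 N) or (linear speed of blue_cell above 0.75 m/s and contact force between blue_cell and the fingers below 0.05 N) or (linear speed of red_cap_vial above 0.75 m/s and contact force between red_cap_vial and the fingers below 0.05 N)).
It fails at once if a cell, vial or jar is knocked over (tilted over 0.9 rad) (angle between any of green_cell, white_cap_vial, amber_jar, blue_cell, red_cap_vial's own z axis and vertical above 0.9 rad).
It also fails if it takes over 128 s, if anything falls off the work surface, if the arm or the gripper's body presses on something with over 40 N, if the wrist force passes 120 N, or if a joint passes its speed limit or range.

### The arm

A 6-joint arm with a two-finger parallel gripper is mounted at the origin on the work surface. World frame = base frame: x ahead of the robot, y to its left, z up, the work surface at z = 0. Lengths are in m, angles in rad, forces in N, time in s.
With the tool pointing down it reaches from about 0.375 to 0.9 m from the base axis. Payload 3.1 kg.
Tool frame: the origin (TCP) lies at the very end of the fingers, on their centre line; the grasp point (between the pads) lies 19 mm behind it; z points along the fingers, y is the direction in which the jaws open and shut (so a half turn about z gives the same grasp; the last joint's range is limited). The gripper opens to 87 mm and grips with 3 to 60 N. Pads are 19 mm wide; open, the fingers measure 117 mm over their backs; the gripper's body (75 mm by 190 mm) begins 51 mm behind the grasp point.
Start: joints at [-1.482, 0.527, 1.433, -0, 1.181, -0.178], TCP at [0.165, -0.603, 0.223] pointing down, gripper open.
Joint ranges: [-3.08, 3.08], [-0.75, 2.2], [0.22, 2.44], [-1.43, 4.57], [0, 2.65], [-2.85, 2.85]. Speed limits (rad/s): [2.79, 2.79, 3.14, 3.14, 3.14, 3.14].

### API

Orientations are given as a unit quaternion [x, y, z, w].
In Python, from rig import robot gives the robot as it stands.
- The arm moves only by the tool send_rows, never from a script. Its argument "plan" is one flat list of numbers, 7 for each row, row after row: the opening, from -1 (shut) to 1 (fully open), then the shift along the tool's x, y, z in mm, then the turn, a rotation vector about the tool's x, y, z in rad. In form: [claw, tx, ty, tz, rx, ry, rz, claw, tx, ty, tz, rx, ry, rz, ...]. A call has 1 to 8 rows; each row shifts and turns the pose as measured when the row begins, along the tool's axes as they then stand; what a row does not reach is not made up. A row lasts 1/10 s, in which the tool goes at most 50 mm and 8.59 degrees, less where a joint would pass 70% of its speed; a pose out of reach is approached as far as the arm can. A call is refused whole if a number of a shift passes 50 or a number of a turn 0.15, either way. A call with a gripper value outside its range is refused whole. The fingers move at their own pace and stop on an object; "force" is the grip in N (left out, the last holds). Time passes only in rows, so rows that do not move let the fingers close. It gives the time, the measured TCP pose, the force and the opening at its end, in the units of the state.
- robot.get_obs(): the state, without advancing time (a new reading comes with each control period).
- robot.camera(name): name is "scene" or "top" or "wrist"; returns (picture, depth): 384x512x3 uint8, red, green, blue; 384x512 float32, m along the optical axis (not along the pixel's ray), 0 where there is no reading.
- robot.camera_model(name): a dict with "K" (3x3 intrinsics, pixels), "position" and "attitude" of the camera in the world. Camera axes: x right, y down, z forward; pixel columns grow to the right and rows downward; lengths in m; the calibration is good to about 2 mm. A picture is of the moment at which its call begins: read the wrist's pose just before it. camera_model takes no time and is no camera call; for the wrist camera it gives the pose at the moment of the call.
- robot.hand_in(): hands the job in, once; it reports no verdict.
The state is a dict: "time": time; "q": joint angles; "joint_velocities": joint speeds; "joint_torque": joint torques, N m; "position": TCP position; "tool_rot": TCP orientation; "ft_force": force on the tool from outside, world axes, zero at the start; "moment": the same for the moment, N m; "grip_width": finger opening in m.
Only numpy, scipy, OpenCV 4.12 (cv2) and the standard library are available. Lean on these libraries where they do the work, as an engineer would, in place of code of your own. Each camera call takes 0.05 s, during which the arm holds its last target. There are 200 camera calls.

## Working session

There is one attempt and no reset: what is moved stays moved. The work goes in short steps, Python scripts to look and compute and a tool call to move; the robot and the scene stay as the last step left them, time stands still between calls to the robot, and variables do not carry over. Pictures are saved under pics/ and viewed, about 12 in all and at most 16, crops included, and the job is handed in when it is done.

Besides the shell and the picture viewer there is one more tool, called in YAML: its name, and indented under it one key for each argument. send_rows: Moves the arm, as the interface text tells. Its arguments: {"type":"object","properties":{"plan":{"type":"array"},"force":{"type":"number"}},"required":["plan"]}

```bash
mkdir -p pics; ls; python3 - <<'E'
from rig import robot
import cv2,numpy as np
o=robot.get_obs();print(o)
for n in ["top","scene"]:
    p,d=robot.camera(n);cv2.imwrite(f"pics/{n}0.png",cv2.resize(p[:,:,::-1],(768,576)));np.savez(f"{n}0.npz",p=p,d=d)
    print(n,robot.camera_model(n))
E
```

```text
pics
{'time': 0.0, 'q': array([-1.48149537e+00,  5.28495243e-01,  1.43389170e+00, -9.59363842e-06,
        1.18135340e+00, -1.78478650e-01]), 'joint_velocities': array([ 2.08415031e-03,  7.83253404e-04, -7.55942343e-04, -8.34023400e-05,
        3.89145805e-04,  1.07491487e-04]), 'joint_torque': array([ 5.60732303e-05, -4.40035951e+01, -1.76594371e+01,  6.32677088e-02,
        5.82945021e-02, -1.64955268e-04]), 'position': array([ 0.16534291, -0.60198914,  0.22155712]), 'tool_rot': array([ 9.91049327e-01,  1.33491866e-01,  4.34342205e-05, -1.07297193e-03]), 'ft_force': array([0.32992239, 0.83779847, 0.36935215]), 'moment': array([-0.0149394 , -0.0582152 , -0.01274866]), 'grip_width': 0.08731985559714503}
top {'K': array([[368.87244559,   0.        , 256.89437044],
       [  0.        , 368.87244559, 186.44409884],
       [  0.        ,   0.        ,   1.        ]]), 'position': array([ 0.36262465, -0.01156733,  1.30185294]), 'attitude': array([-0.7000403 ,  0.71115244, -0.04601533,  0.0456987 ])}
scene {'K': array([[487.48668106,   0.        , 251.01731243],
       [  0.        , 487.48668106, 190.39922714],
       [  0.        ,   0.        ,   1.        ]]), 'position': array([ 0.96796819, -0.55327645,  1.13761644]), 'attitude': array([ 0.90569024,  0.31815749, -0.08752271, -0.26615929])}
```

View pics/top0.png

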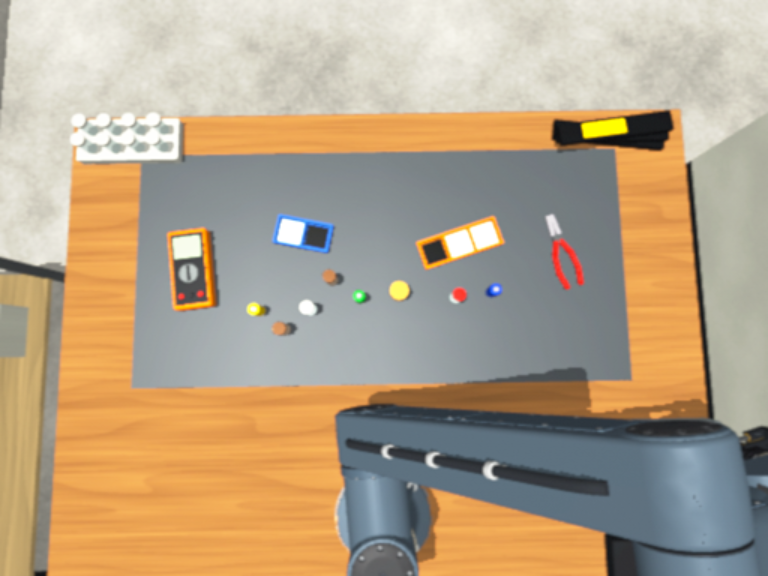

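View pics/scene0.png

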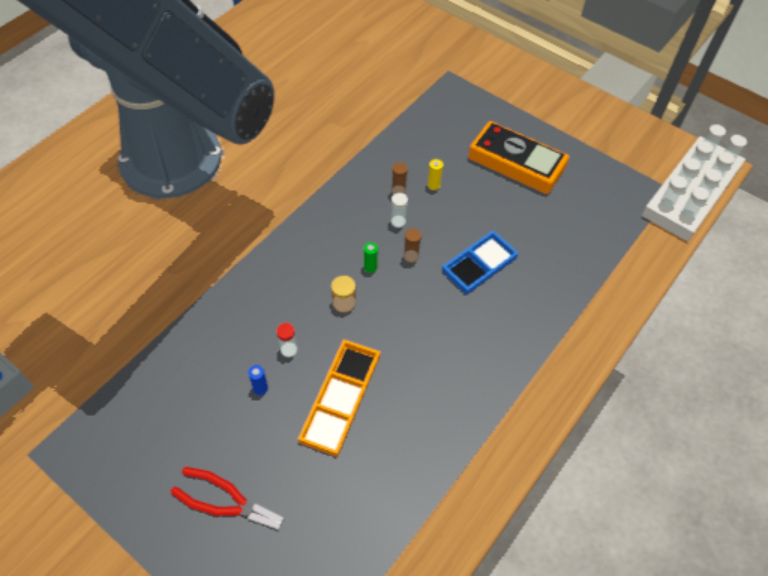

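Both views show the stock row. In the enlarged top view: yellow (256,309), white vial (309,308), green (360,296), jar (400,290), red vial (458,295) and blue (494,290). The brown decoys are at (332,277) and (282,328), the blue tray at (303,234) and the orange tray at (460,242).

```bash
cat > h.py <<'E'
from rig import robot
import cv2,numpy as np
from scipy.spatial.transform import Rotation as R
def cast(m,u,v,z):
    d=R.from_quat(m["attitude"]).as_matrix()@np.linalg.inv(m["K"])@[u,v,1]
    p=np.array(m["position"]);return p+d*(z-p[2])/d[2]
def mask(hsv,lo,hi): return cv2.inRange(hsv,np.array(lo),np.array(hi))
def blobs(mk,amin=8):
    n,l,s,c=cv2.connectedComponentsWithStats(mk)
    return [(s[i,4],c[i],l==i) for i in range(1,n) if s[i,4]>=amin]
COL=dict(green=((50,90,40),(75,255,255)),blue=((108,90,40),(128,255,255)),red=((0,170,90),(4,255,255)),yellow=((22,120,90),(32,255,255)),gold=((15,80,90),(26,255,255)),white=((0,0,150),(180,50,255)),orange=((8,190,120),(16,255,255)))
E
python3 - <<'E'
from h import *
for n in ["top","scene"]:
    z=np.load(n+"0.npz");m=robot.camera_model(n);hsv=cv2.cvtColor(z["p"],cv2.COLOR_RGB2HSV)
    for c,(lo,hi) in COL.items():
        for a,ct,l in blobs(mask(hsv,lo,hi)):
            h=.005 if c=="orange" else .064
            P=cast(m,*ct,h)
            if .3<P[0]<.8 and abs(P[1])<.45: 
                pl=cast(m,*ct,.005)
                print(n,c,a,ct.round(1),"top:",P[:2].round(3),"z5mm:",pl[:2].round(3))
E
```

```text
top green 55 [239.3 197.1] top: [0.489 0.046] z5mm: [0.495 0.049]
top blue 128 [200.4 156.4] top: [0.631 0.178] z5mm: [0.644 0.187]
top blue 10 [192.5 143.5] top: [0.677 0.206] z5mm: [0.691 0.216]
top blue 106 [209.4 156. ] top: [0.632 0.147] z5mm: [0.645 0.155]
top blue 69 [328.9 193.2] top: [ 0.497 -0.256] z5mm: [ 0.504 -0.268]
top red 233 [377.3 175.5] top: [ 0.555 -0.423] z5mm: [ 0.564 -0.442]
top red 47 [306.3 196. ] top: [ 0.489 -0.179] z5mm: [ 0.495 -0.187]
top red 12 [133.5 195.5] top: [0.5   0.403] z5mm: [0.506 0.423]
top red 10 [120.5 197.2] top: [0.495 0.447] z5mm: [0.501 0.469]
top yellow 11 [288.2 176.5] top: [ 0.557 -0.12 ] z5mm: [ 0.566 -0.125]
top yellow 123 [265.7 193.2] top: [ 0.501 -0.043] z5mm: [ 0.507 -0.044]
top yellow 40 [128.2 203.2] top: [0.474 0.421] z5mm: [0.48  0.441]
top yellow 62 [170.7 206. ] top: [0.462 0.277] z5mm: [0.467 0.291]
top gold 372 [305.2 160.8] top: [ 0.61 -0.18] z5mm: [ 0.622 -0.188]
top gold 359 [130.2 180.3] top: [0.552 0.416] z5mm: [0.561 0.436]
top gold 43 [266.9 194. ] top: [ 0.498 -0.047] z5mm: [ 0.504 -0.049]
top gold 25 [173.9 207.
[... 2396 characters left out ...]
2 232.3] top: [ 0.514 -0.198] z5mm: [ 0.489 -0.178]
scene white 15 [170.1 247.5] top: [ 0.5   -0.262] z5mm: [ 0.474 -0.246]
scene white 377 [227.  264.1] top: [ 0.635 -0.209] z5mm: [ 0.617 -0.19 ]
scene white 413 [217.2 286.5] top: [ 0.654 -0.266] z5mm: [ 0.637 -0.25 ]
scene white 220 [176.9 344. ] top: [ 0.672 -0.421] z5mm: [ 0.655 -0.414]
scene orange 415 [341.3 114.3] top: [0.57 0.41] z5mm: [0.57 0.41]
scene orange 39 [239.4 233.2] top: [ 0.586 -0.103] z5mm: [ 0.586 -0.103]
scene orange 27 [229.7 253.2] top: [ 0.603 -0.163] z5mm: [ 0.603 -0.163]
scene orange 18 [223.6 276.2] top: [ 0.632 -0.22 ] z5mm: [ 0.632 -0.22 ]
scene orange 40 [211.7 298.7] top: [ 0.647 -0.282] z5mm: [ 0.647 -0.282]
```

Both views agree to within a few mm. I'll turn the tool so the jaws open along world x (yaw 90°). Then tx is Δy, ty is Δx and tz is −Δz.

send_rows:
  plan: [1, 0, 0, 0, 0, 0, -0.145, 1, 0, 0, 0, 0, 0, -0.145, 1, 0, 0, 0, 0, 0, -0.145, 1, 0, 0, 0, 0, 0, -0.145, 1, 0, 0, 0, 0, 0, -0.145, 1, 0, 0, 0, 0, 0, -0.145, 1, 0, 0, 0, 0, 0, -0.145, 1, 0, 0, 0, 0, 0, -0.145]
  force: 15

```text
time: 0.9
position: [0.1651, -0.5985, 0.2168]
tool_rot: [0.743, 0.67, 0.004, -0.005]
ft_force: [0.1, -0.4, 1.1]
grip_width: 0.0874
```

send_rows:
  plan: [1, 0, 0, 0, 0, 0, -0.103, 1, 0, 45, -2, 0, 0, 0, 1, 0, 45, -2, 0, 0, 0, 1, 30, 38, -2, 0, 0, 0, 1, 34, 34, -2, 0, 0, 0, 1, 34, 34, -2, 0, 0, 0, 1, 34, 34, -2, 0, 0, 0, 1, 34, 34, -2, 0, 0, 0]

```text
time: 1.7
position: [0.4315, -0.4313, 0.2274]
tool_rot: [0.71, 0.705, 0.004, -0.007]
ft_force: [0.6, -0.4, 0.6]
grip_width: 0.0871
```

send_rows:
  plan: [1, 43, 15, -2, 0, 0, 0, 1, 43, 15, -2, 0, 0, 0, 1, 43, 15, -2, 0, 0, 0, 1, 35, 12, -2, 0, 0, 0, 1, 0, 0, 0, 0, 0, 0, 1, 0, 0, 0, 0, 0, 0]

```text
time: 2.3
position: [0.4943, -0.2544, 0.236]
tool_rot: [0.706, 0.708, 0.005, -0.009]
ft_force: [0.0, 0.0, 0.3]
grip_width: 0.087
```

```bash
cat >> h.py <<'E'
def wrist(name):
    m=robot.camera_model("wrist");p,d=robot.camera("wrist")
    cv2.imwrite(f"pics/{name}.png",p[:,:,::-1]);return m,p,d
def find(m,p,d,zs=None):
    "colour blobs; position from cast on the given height"
    hsv=cv2.cvtColor(p,cv2.COLOR_RGB2HSV)
    for c,(lo,hi) in COL.items():
        for a,ct,l in blobs(mask(hsv,lo,hi),150):
            dd=np.median(d[l]);q=R.from_quat(m["attitude"]).as_matrix()@(np.linalg.inv(m["K"])@[*ct,1]*dd)+m["position"]
            print(c,a,ct.round(0),"3d",q.round(4))
E
python3 - <<'E'
from h import *
m,p,d=wrist("w1");print(m);find(m,p,d);print(robot.get_obs()["position"])
E
```

```text
{'K': array([[315.10391003,   0.        , 248.55658364],
       [  0.        , 315.10391003, 189.43104597],
       [  0.        ,   0.        ,   1.        ]]), 'position': array([ 0.49634874, -0.17693101,  0.39959674]), 'attitude': array([ 0.99047761,  0.00160596, -0.0025693 ,  0.13764057])}
blue 540 [255. 174.] 3d [ 0.5017 -0.2552  0.06  ]
red 555 [295. 306.] 3d [ 0.5609 -0.4605  0.0113]
yellow 2689 [355. 102.] 3d [ 0.6189 -0.1793  0.0145]
gold 14145 [ 35. 141.] 3d [ 0.2222 -0.2272 -0.0018]
gold 179 [338.  31.] 3d [ 0.5963 -0.1014  0.0052]
gold 159 [360. 134.] 3d [ 0.6306 -0.2162  0.0101]
gold 469 [373. 176.] 3d [ 0.6508 -0.2681  0.014 ]
gold 826 [ 76. 282.] 3d [ 0.4489 -0.2249  0.324 ]
gold 766 [421. 282.] 3d [ 0.5432 -0.2247  0.3231]
gold 4848 [378. 333.] 3d [ 0.5281 -0.2321  0.3342]
white 35756 [290.  86.] 3d [ 0.5438 -0.1601  0.0022]
white 1938 [352. 110.] 3d [ 0.6192 -0.1887  0.0053]
white 1708 [363. 159.] 3d [ 0.6385 -0.2486  0.0053]
white 1233 [133. 223.] 3d [ 0.337  -0.3378  0.0009]
white 917 [190. 255.] 3d [ 4.123e-01 -3.861e-01  1.000e-04]
white 951 [306. 254.] 3d [ 5.748e-01 -3.840e-01  4.000e-04]
white 2683 [348. 285.] 3d [ 0.5233 -0.2256  0.3235]
white 1937 [213. 305.] 3d [ 0.4431 -0.4674  0.0008]
orange 387 [355.  42.] 3d [ 0.6143 -0.1131  0.0095]
orange 378 [324. 114.] 3d [ 0.5843 -0.1924  0.0107]
orange 271 [373. 110.] 3d [ 0.6431 -0.1881  0.0108]
orange 303 [380. 166.] 3d [ 0.6594 -0.2563  0.0099]
[ 0.49412    -0.25438339  0.23593954]
```

View pics/w1.png

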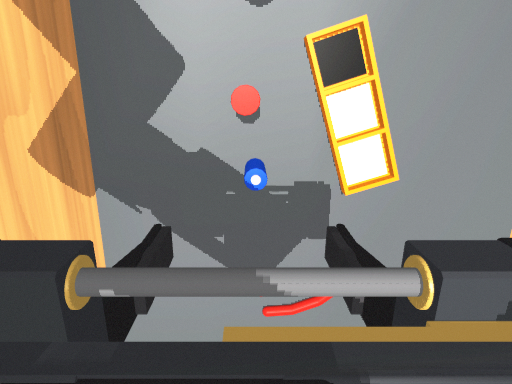

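The wrist view shows the blue button at (256,180), the red cap at (245,100) and the orange pads at black (341,55) and white (352,110) and (363,159).

```bash
python3 - <<'E'
from h import *
m=robot.camera_model("wrist")
for n,u,v,z in [("blue",256,180,.065),("red",245,100,.072),("blk",341,55,.005),("w0",352.5,109.5,.005),("w-",363,159,.005)]:print(n,cast(m,u,v,z).round(4))
E
```

```text
blue [ 0.5026 -0.2609  0.065 ]
red [ 0.4908 -0.1767  0.072 ]
blk [ 0.6011 -0.1262  0.005 ]
w0 [ 0.62   -0.1875  0.005 ]
w- [ 0.6388 -0.2481  0.005 ]
```

send_rows:
  plan: [1, -6, 7, 0, -0.006, -0.02, 0, 1, 0, 0, 40, 0, 0, 0, 1, 0, 0, 45, 0, 0, 0, 1, 0, 0, 40, 0, 0, 0, 1, 0, 0, 30, 0, 0, 0, 1, 0, 0, 10, 0, 0, 0, 1, 0, 0, 0, 0, 0, 0]

```text
time: 3.05
position: [0.5061, -0.2768, 0.0667]
tool_rot: [0.711, 0.703, -0.001, 0.009]
ft_force: [-0.2, -0.6, 0.3]
grip_width: 0.0872
```

send_rows:
  plan: [1, 16, -4, -3, 0.008, 0.01, 0, 1, 0, 0, 0, 0, 0, 0, 1, 0, 0, 0, 0, 0, 0]

```text
time: 3.35
position: [0.5037, -0.2622, 0.0728]
tool_rot: [0.712, 0.702, 0.001, 0.005]
ft_force: [-0.3, -0.1, -0.3]
grip_width: 0.0868
```

send_rows:
  plan: [1, 2, -2, 20, 0.003, 0.004, 0, 1, 0, 0, 18, 0, 0, 0, 1, 0, 0, 10, 0, 0, 0, 1, 0, 0, 0, 0, 0, 0]

```text
time: 3.75
position: [0.5065, -0.2626, 0.03]
tool_rot: [0.711, 0.703, 0.002, 0.01]
ft_force: [-0.1, -0.3, -0.1]
grip_width: 0.0872
```

send_rows:
  plan: [1, 1, -5, 8, 0.012, 0.008, 0, 1, 0, 0, 0, 0, 0, 0]

```text
time: 3.95
position: [0.5022, -0.2621, 0.0228]
tool_rot: [0.711, 0.703, 0.0, 0.004]
ft_force: [-0.1, 0.6, -0.5]
grip_width: 0.0874
```

```bash
python3 - <<'E'
from h import *
o=robot.get_obs();print(o["position"],o["tool_rot"])
m,p,d=wrist("w2")
for i in range(2):
  robot.camera("wrist");o=robot.get_obs();print(o["position"],o["tool_rot"])
E
```

```text
[ 0.50223134 -0.26209085  0.02283943] [7.10806919e-01 7.03378230e-01 3.27159041e-04 3.53309505e-03]
[ 0.50321315 -0.26269147  0.02357082] [7.10826259e-01 7.03350495e-01 5.42983097e-04 4.88012029e-03]
[ 0.50324628 -0.26269673  0.02362483] [7.10827783e-01 7.03348635e-01 5.53279201e-04 4.92490513e-03]
```

View pics/w2.png

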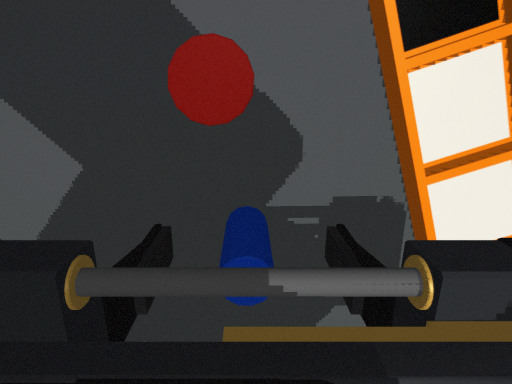

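The blue cell is centred between the fingers (cell at u≈246, finger midline u≈248). Closing now.

send_rows:
  plan: [-1, 0, 0, 0, 0, 0, 0, -1, 0, 0, 0, 0, 0, 0, -1, 0, 0, 0, 0, 0, 0, -1, 0, 0, 0, 0, 0, 0, -1, 0, 0, 0, 0, 0, 0, -1, 0, 0, 0, 0, 0, 0]
  force: 15

```text
time: 4.7
position: [0.5038, -0.2632, 0.0247]
tool_rot: [0.711, 0.703, 0.001, 0.006]
ft_force: [-0.4, 0.5, 0.4]
grip_width: 0.0468
```

send_rows:
  plan: [-1, 0, 0, 0, 0, 0, 0, -1, 0, 0, 0, 0, 0, 0, -1, 0, 0, 0, 0, 0, 0, -1, 0, 0, 0, 0, 0, 0, -1, 0, 0, 0, 0, 0, 0]
  force: 15

```text
time: 5.2
position: [0.5033, -0.2629, 0.0246]
tool_rot: [0.711, 0.703, 0.0, 0.005]
ft_force: [-0.6, -0.1, 0.0]
grip_width: 0.0254
```

send_rows:
  plan: [-1, 0, 0, -30, 0, 0, 0, -1, 0, 0, -45, 0, 0, 0, -1, 0, 0, -45, 0, 0, 0, -1, 10, 35, -10, 0, 0, 0, -1, 20, 40, 0, 0, 0, 0, -1, 30, 35, -2, 0, 0, 0, -1, 45, 10, -2, 0, 0, 0, -1, 48, 0, -2, 0, 0, 0]

```text
time: 6.0
position: [0.6304, -0.1133, 0.1646]
tool_rot: [0.715, 0.699, 0.002, 0.007]
ft_force: [0.8, 0.7, -0.8]
grip_width: 0.0261
```

send_rows:
  plan: [-1, 48, 0, -2, 0, 0, 0, -1, 48, 0, -2, 0, 0, 0, -1, 45, 0, -2, 0, 0, 0, -1, 0, 0, 0, 0, 0, 0, -1, 0, 0, 0, 0, 0, 0]

```text
time: 6.5
position: [0.6327, 0.0409, 0.168]
tool_rot: [0.713, 0.701, 0.003, 0.006]
ft_force: [0.1, -0.7, -1.9]
grip_width: 0.0257
```

```bash
python3 - <<'E'
from h import *
m,p,d=wrist("w3");o=robot.get_obs();print(o["position"],o["tool_rot"],o["grip_width"],o["q"])
find(m,p,d)
E
```

```text
[0.63250323 0.04093127 0.16798667] [0.71305765 0.70107783 0.00307653 0.00540252] 0.025831927727467657 [-0.11040717  0.59693361  1.47097777 -0.00235052  1.06141868 -0.092331  ]
green 1333 [ 99. 175.] 3d [0.5007 0.0533 0.0533]
blue 355 [256.  28.] 3d [0.6448 0.1786 0.0076]
blue 2843 [248. 239.] 3d [0.6338 0.054  0.1904]
yellow 1996 [467. 100.] 3d [0.8546 0.1111 0.0058]
yellow 4622 [479. 159.] 3d [ 0.8857  0.0491 -0.0023]
yellow 906 [490. 208.] 3d [ 0.9098 -0.008  -0.003 ]
yellow 373 [502. 206.] 3d [ 0.9186 -0.004   0.0018]
yellow 303 [431. 312.] 3d [ 0.8619 -0.1451  0.    ]
yellow 570 [448. 317.] 3d [ 8.853e-01 -1.537e-01  4.000e-04]
yellow 420 [466. 317.] 3d [ 9.080e-01 -1.544e-01  2.000e-04]
gold 14852 [480. 147.] 3d [ 0.8842  0.0615 -0.0023]
gold 262 [132. 235.] 3d [ 0.5082 -0.0249  0.0149]
gold 309 [188. 279.] 3d [0.6167 0.0735 0.2541]
gold 359 [310. 281.] 3d [0.6502 0.0729 0.2553]
gold 8066 [322. 329.] 3d [0.6515 0.0654 0.2648]
white 78345 [251. 103.] 3d [0.6393 0.1111 0.0008]
white 1094 [265.   9.] 3d [0.6532 0.1942 0.0053]
white 421 [304. 217.] 3d [ 6.975e-01 -1.350e-02  4.000e-04]
white 3449 [254. 291.] 3d [0.635  0.0698 0.2551]
white 1407 [ 35. 284.] 3d [0.5748 0.0728 0.254 ]
white 1405 [462. 284.] 3d [0.6919 0.0709 0.2555]
white 1167 [ 52. 328.] 3d [ 0.3862 -0.1576  0.0004]
```

View pics/w3.png

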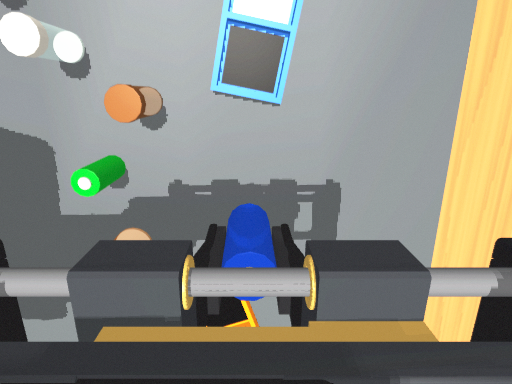

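The cell is held upright. The black pad of the blue tray is centred at (254,57), the green button is at (85,183) and the white cap at (22,34).

```bash
python3 - <<'E'
from h import *
m=robot.camera_model("wrist")
for n,u,v,z in [("blk",254,57,.005),("green",85,183,.065),("whitecap",22,34,.072)]:print(n,cast(m,u,v,z).round(4))
E
```

```text
blk [0.6429 0.1539 0.005 ]
green [0.4932 0.0491 0.065 ]
whitecap [0.4701 0.1658 0.072 ]
```

send_rows:
  plan: [-1, 38, 4, 0, 0.006, 0, 0, -1, 38, 4, 0, 0, 0, 0, -1, 30, 2, 0, 0, 0, 0, -1, 0, 0, 20, 0, 0, 0, -1, 0, 0, 40, 0, 0, 0, -1, 0, 0, 30, 0, 0, 0, -1, 0, 0, 0, 0, 0, 0]

```text
time: 7.25
position: [0.651, 0.1368, 0.0757]
tool_rot: [0.719, 0.695, 0.002, 0.006]
ft_force: [-0.0, -0.1, -1.0]
grip_width: 0.0254
```

send_rows:
  plan: [-1, 15, -9, 0, 0.005, 0, -0.03, -1, 0, 0, 0, 0, 0, 0, -1, 0, 0, 20, 0, 0, 0, -1, 0, 0, 10, 0, 0, 0, -1, 0, 0, 0, 0, 0, 0]

```text
time: 7.75
position: [0.647, 0.1505, 0.0513]
tool_rot: [0.709, 0.705, 0.004, 0.007]
ft_force: [-0.1, -0.2, -1.6]
grip_width: 0.0255
```

send_rows:
  plan: [-1, 1, -7, 8, 0.012, 0, 0, -1, 0, -1, 7, 0, 0, 0, -1, 0, 0, 3, 0, 0, 0, -1, 0, 0, 0, 0, 0, 0]

```text
time: 8.15
position: [0.6404, 0.1517, 0.0349]
tool_rot: [0.709, 0.705, 0.001, 0.004]
ft_force: [0.0, 0.9, -0.9]
grip_width: 0.0256
```

send_rows:
  plan: [-1, 0, 0, 4, 0, 0, 0, -1, 0, 0, 2, 0, 0, 0, -1, 0, 0, 0, 0, 0, 0]

```text
time: 8.45
position: [0.641, 0.1517, 0.0297]
tool_rot: [0.709, 0.705, 0.002, 0.005]
ft_force: [0.0, 0.1, -0.6]
grip_width: 0.0255
```

send_rows:
  plan: [0.4, 0, 0, 0, 0, 0, 0, 0.4, 0, 0, 0, 0, 0, 0, 0.4, 0, 0, 0, 0, 0, 0, 0.4, 0, 0, 0, 0, 0, 0, 0.4, 0, 0, -20, 0, 0, 0, 0.4, 0, 0, -45, 0, 0, 0, 0.4, 0, 0, -45, 0, 0, 0, 0.4, 0, 0, -20, 0, 0, 0]

```text
time: 9.25
position: [0.6376, 0.1518, 0.1588]
tool_rot: [0.709, 0.705, -0.002, 0.002]
ft_force: [0.9, 0.9, 1.0]
grip_width: 0.0605
```

send_rows:
  plan: [0.4, -42, -18, 0, 0, 0, 0, 0.4, -42, -18, -1, 0, 0, 0, 0.4, -42, -18, -1, 0, 0, 0, 0.4, -42, -18, -1, 0, 0, 0, 0.4, -42, -18, -1, 0, 0, 0, 0.4, -42, -18, -1, 0, 0, 0, 0.4, -42, -18, -1, 0, 0, 0, 0.4, 0, 0, 0, 0, 0, 0]

```text
time: 10.05
position: [0.5133, -0.1505, 0.1727]
tool_rot: [0.707, 0.707, 0.005, 0.011]
ft_force: [-0.4, 0.2, -1.1]
grip_width: 0.0606
```

```bash
python3 - <<'E'
from h import *
m,p,d=wrist("w4");o=robot.get_obs();print(o["position"],o["tool_rot"],o["grip_width"])
find(m,p,d)
E
```

```text
[ 0.5139004  -0.14839862  0.17265117] [0.70629805 0.7078171  0.00577816 0.01022909] 0.06091394944208914
red 871 [220. 215.] 3d [ 0.4914 -0.1747  0.0712]
yellow 1797 [341. 165.] 3d [ 0.615  -0.1432  0.015 ]
gold 3062 [ 12. 173.] 3d [ 0.2661 -0.1532  0.0032]
gold 169 [322. 120.] 3d [ 0.5923 -0.097   0.0104]
gold 701 [326. 182.] 3d [ 0.6004 -0.1613  0.0139]
gold 340 [351. 224.] 3d [ 0.6335 -0.2117  0.0115]
gold 647 [123. 282.] 3d [ 0.4784 -0.1183  0.2589]
gold 583 [374. 281.] 3d [ 0.5469 -0.1183  0.2599]
gold 5755 [349. 333.] 3d [ 0.5373 -0.1255  0.2709]
white 61418 [317.  87.] 3d [ 0.5874 -0.0652  0.0019]
white 1954 [339. 204.] 3d [ 0.62   -0.1892  0.0053]
white 428 [224. 191.] 3d [ 0.493  -0.1658  0.0304]
white 775 [352. 246.] 3d [ 0.6393 -0.2418  0.006 ]
white 462 [292. 256.] 3d [ 5.701e-01 -2.569e-01  5.000e-04]
white 2706 [304. 284.] 3d [ 0.5277 -0.1192  0.2597]
white 2042 [246. 311.] 3d [ 0.5152 -0.3344  0.0009]
orange 791 [327. 177.] 3d [ 0.6017 -0.1563  0.0136]
orange 450 [353. 218.] 3d [ 0.6349 -0.2041  0.0105]
```

send_rows:
  plan: [0.4, -14, -12, 0, 0.012, 0.004, 0, 0.4, -14, -12, 0, 0, 0, 0, 0.4, 0, 0, 25, 0, 0, 0, 0.4, 0, 0, 30, 0, 0, 0, 0.4, 0, 0, 15, 0, 0, 0, 0.4, 0, 0, 0, 0, 0, 0]

```text
time: 10.7
position: [0.4944, -0.1731, 0.1022]
tool_rot: [0.705, 0.709, 0.005, 0.007]
ft_force: [-0.3, -0.4, 0.2]
grip_width: 0.0612
```

send_rows:
  plan: [0.4, -3, -6, 10, 0.01, 0, 0, 0.4, 0, 0, 20, 0, 0, 0, 0.4, 0, 0, 20, 0, 0, 0, 0.4, 0, 0, 15, 0, 0, 0, 0.4, 0, 0, 0, 0, 0, 0]

```text
time: 11.2
position: [0.492, -0.175, 0.0371]
tool_rot: [0.703, 0.711, 0.002, 0.006]
ft_force: [0.3, -0.6, 0.1]
grip_width: 0.0609
```

send_rows:
  plan: [0.4, -1, -2, 11, 0.006, 0, 0, 0.4, 0, 0, 3, 0, 0, 0, 0.4, 0, 0, 0, 0, 0, 0]

```text
time: 11.5
position: [0.4913, -0.1765, 0.0238]
tool_rot: [0.703, 0.712, -0.0, 0.005]
ft_force: [0.7, 0.1, 0.0]
grip_width: 0.0607
```

```bash
python3 - <<'E'
from h import *
m,p,d=wrist("w5");o=robot.get_obs();print(o["position"],o["tool_rot"],o["grip_width"])
find(m,p,d)
E
```

```text
[ 0.49127445 -0.17646006  0.02390129] [ 7.02565973e-01  7.11598329e-01 -4.02699882e-04  5.35817274e-03] 0.06053857915088966
red 597 [246. 260.] 3d [ 0.4909 -0.1635  0.066 ]
red 1438 [245. 308.] 3d [ 0.491  -0.183   0.0719]
yellow 4436 [457. 154.] 3d [ 0.6054 -0.126   0.0167]
gold 437 [285.   5.] 3d [ 0.5049 -0.0632  0.0498]
gold 4941 [457. 155.] 3d [ 0.6058 -0.1264  0.0164]
gold 640 [123. 282.] 3d [ 0.4573 -0.1446  0.1106]
gold 619 [374. 282.] 3d [ 0.5257 -0.1437  0.111 ]
gold 5745 [349. 333.] 3d [ 0.5165 -0.1511  0.1216]
white 1924 [245. 233.] 3d [ 0.4904 -0.1649  0.0355]
white 2129 [457. 232.] 3d [ 0.6238 -0.1774  0.0054]
white 230 [359. 286.] 3d [ 0.5218 -0.1451  0.1109]
orange 5274 [440. 164.] 3d [ 0.6013 -0.1327  0.0105]
orange 598 [498. 222.] 3d [ 0.6425 -0.168   0.0115]
```

Centred (cap at u≈245). Close.

send_rows:
  plan: [-1, 0, 0, 0, 0, 0, 0, -1, 0, 0, 0, 0, 0, 0, -1, 0, 0, 0, 0, 0, 0, -1, 0, 0, 0, 0, 0, 0, -1, 0, 0, 0, 0, 0, 0, -1, 0, 0, 0, 0, 0, 0, -1, 0, 0, 0, 0, 0, 0]
  force: 15

```text
time: 12.25
position: [0.492, -0.177, 0.0256]
tool_rot: [0.703, 0.712, -0.0, 0.007]
ft_force: [0.4, -0.1, -0.2]
grip_width: 0.0295
```

send_rows:
  plan: [-1, 0, 0, 0, 0, 0, 0, -1, 0, 0, 0, 0, 0, 0]

```text
time: 12.45
position: [0.492, -0.177, 0.0255]
tool_rot: [0.703, 0.712, -0.0, 0.007]
ft_force: [0.2, -1.1, -0.0]
grip_width: 0.0293
```

send_rows:
  plan: [-1, 0, 0, -20, 0, 0, 0, -1, 0, 0, -30, 0, 0, 0, -1, 0, 0, -45, 0, 0, 0, -1, 0, 0, -30, 0, 0, 0, -1, 0, 25, -5, 0, 0, 0, -1, 10, 40, 0, 0, 0, 0, -1, 20, 40, 0, 0, 0, 0, -1, 35, 30, 0, 0, 0, 0]

```text
time: 13.25
position: [0.6248, -0.1113, 0.1607]
tool_rot: [0.706, 0.708, -0.001, 0.005]
ft_force: [-0.6, -0.5, -0.0]
grip_width: 0.0295
```

send_rows:
  plan: [-1, 45, 5, 0, 0, 0, 0, -1, 48, 0, 0, 0, 0, 0, -1, 48, 0, 0, 0, 0, 0, -1, 48, 0, 0, 0, 0, 0, -1, 40, 0, 0, 0, 0, 0, -1, 20, 0, 0, 0, 0, 0, -1, 0, 0, 0, 0, 0, 0]

```text
time: 13.95
position: [0.6327, 0.1512, 0.1564]
tool_rot: [0.705, 0.71, 0.0, 0.006]
ft_force: [-0.7, -0.3, -0.6]
grip_width: 0.029
```

```bash
python3 - <<'E'
from h import *
m,p,d=wrist("w6");o=robot.get_obs();print(o["position"],o["tool_rot"],o["grip_width"])
find(m,p,d)
E
```

```text
[0.63261576 0.14988334 0.1562565 ] [ 7.04944749e-01  7.09236253e-01 -9.24720886e-05  6.06875730e-03] 0.029520335261286588
blue 452 [280. 109.] 3d [0.6645 0.2167 0.0105]
blue 2113 [255. 189.] 3d [0.6418 0.1398 0.018 ]
red 757 [248. 259.] 3d [0.6334 0.1645 0.1982]
red 1169 [248. 306.] 3d [0.6335 0.1443 0.2029]
yellow 2184 [40. 22.] 3d [0.4757 0.2815 0.0503]
gold 1501 [51. 25.] 3d [0.476  0.2819 0.0366]
gold 12176 [484. 155.] 3d [ 0.8796  0.1712 -0.0029]
gold 406 [180. 282.] 3d [0.6143 0.1838 0.2436]
gold 410 [317. 282.] 3d [0.6516 0.184  0.2438]
gold 7488 [325. 329.] 3d [0.652  0.1766 0.2532]
white 59805 [222.  89.] 3d [0.61   0.2344 0.0046]
white 212 [13. 13.] 3d [0.4662 0.2847 0.0647]
white 3019 [269. 112.] 3d [0.6542 0.2132 0.0053]
white 463 [305. 217.] 3d [6.966e-01 1.022e-01 6.000e-04]
white 1972 [247. 231.] 3d [0.6327 0.163  0.1668]
white 819 [ 32. 286.] 3d [0.5736 0.1819 0.2427]
white 1762 [248. 285.] 3d [0.6327 0.1824 0.2432]
white 811 [466. 286.] 3d [0.6924 0.1827 0.2437]
```

View pics/w6.png

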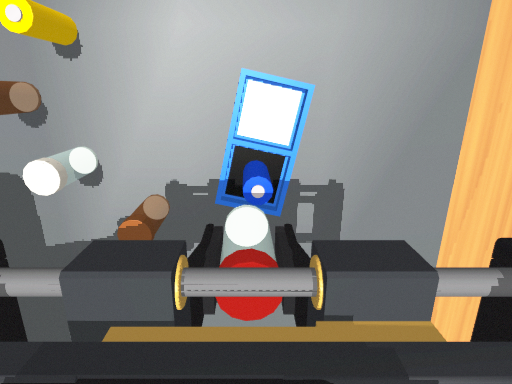

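The blue cell stands upright on the black pad, and the red vial hangs straight in the grip. The white pad is centred at (269,112), which gives (0.654, 0.213).

send_rows:
  plan: [-1, 25, 8, 0, 0.008, 0.006, 0, -1, 30, 8, 0, 0, 0, 0, -1, 12, 4, 0, 0, 0, 0, -1, 0, 0, 0, 0, 0, 0, -1, 0, 0, 25, 0, 0, 0, -1, 0, 0, 30, 0, 0, 0, -1, 0, 0, 10, 0, 0, 0, -1, 0, 0, 0, 0, 0, 0]

```text
time: 14.8
position: [0.654, 0.2035, 0.0896]
tool_rot: [0.708, 0.706, -0.004, 0.003]
ft_force: [-0.5, 0.7, -0.1]
grip_width: 0.0292
```

send_rows:
  plan: [-1, 10, -1, 10, 0, 0.008, 0, -1, 0, 0, 25, 0, 0, 0, -1, 0, 0, 10, 0, 0, 0, -1, 0, 0, 0, 0, 0, 0]

```text
time: 15.2
position: [0.6558, 0.2129, 0.0467]
tool_rot: [0.709, 0.705, 0.002, 0.002]
ft_force: [-0.8, -0.6, -0.1]
grip_width: 0.0293
```

send_rows:
  plan: [-1, 0, -3, 9, 0.002, 0, 0, -1, 0, 0, 5, 0, 0, 0, -1, 0, 0, 2, 0, 0, 0, -1, 0, 0, 0, 0, 0, 0]

```text
time: 15.6
position: [0.6543, 0.2138, 0.0322]
tool_rot: [0.709, 0.705, 0.003, 0.002]
ft_force: [-0.1, -0.2, -1.2]
grip_width: 0.0291
```

send_rows:
  plan: [-1, 0, 0, 2, 0, 0, 0, -1, 0, 0, 0, 0, 0, 0, 0.4, 0, 0, 0, 0, 0, 0, 0.4, 0, 0, 0, 0, 0, 0, 0.4, 0, 0, 0, 0, 0, 0, 0.4, 0, 0, 0, 0, 0, 0, 0.4, 0, 0, -15, 0, 0, 0, 0.4, 0, 0, -40, 0, 0, 0]

```text
time: 16.4
position: [0.6506, 0.213, 0.0827]
tool_rot: [0.709, 0.705, -0.001, -0.001]
ft_force: [0.6, 0.6, -0.4]
grip_width: 0.0599
```

send_rows:
  plan: [0.4, 0, 0, -45, 0, 0, 0, 0.4, 0, 0, -45, 0, 0, 0, 0.4, -18, -40, 0, 0, 0, 0, 0.4, -18, -45, 0, 0, 0, 0, 0.4, -18, -45, 0, 0, 0, 0, 0.4, -15, -40, 0, 0, 0, 0, 0.4, 0, -10, 0, 0, 0, 0, 0.4, 0, 0, 0, 0, 0, 0]

```text
time: 17.2
position: [0.4723, 0.1444, 0.19]
tool_rot: [0.709, 0.705, 0.011, 0.009]
ft_force: [0.5, 0.4, 0.6]
grip_width: 0.0609
```

```bash
python3 - <<'E'
from h import *
m,p,d=wrist("w7");o=robot.get_obs();print(o["position"],o["tool_rot"],o["grip_width"])
hsv=cv2.cvtColor(p,cv2.COLOR_RGB2HSV)
# points near cap height with low saturation
v,u=np.mgrid[0:384,0:512];Rm=R.from_quat(m["attitude"]).as_matrix()
P=np.stack([(u-m["K"][0,2])/m["K"][0,0]*d,(v-m["K"][1,2])/m["K"][0,0]*d,d],-1)@Rm.T+m["position"]
for n,a,b in (("white",0,90),("other",90,256)):
    k=((P[...,2]>.069)&(P[...,2]<.076)&(hsv[...,1]>=a)&(hsv[...,1]<b)).astype(np.uint8)
    for ar,c,l in blobs(k,100):print(n,ar,c.round(),((P[l].max(0)+P[l].min(0))/2).round(4))
E
```

```text
[0.47316382 0.14454399 0.18998332] [0.70890773 0.70515048 0.01143868 0.00904353] 0.06115004312728237
white 827 [238. 162.] [0.4675 0.1653 0.0715]
other 989 [183.  93.] [0.4216 0.2262 0.0716]
other 182 [439. 105.] [0.6454 0.214  0.0725]
other 672 [311. 212.] [0.5366 0.1157 0.0716]
```

View pics/w7.png

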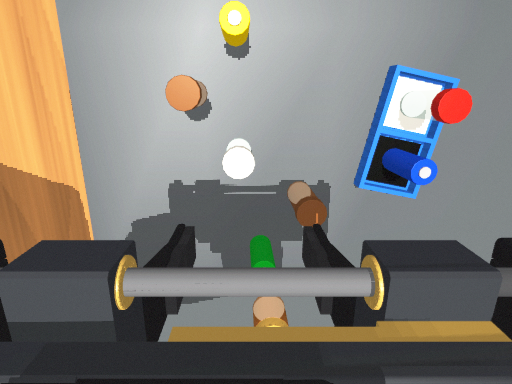

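The blue tray holds both pieces upright. The white cap is at (238,162), which gives (0.4675, 0.165), and the brown decoys stand clear of the fingers.

send_rows:
  plan: [0.4, 20, -5, 0, 0.02, 0, 0, 0.4, 0, 0, 0, 0, 0, 0, 0.4, 0, 0, 30, 0, 0, 0, 0.4, 0, 0, 35, 0, 0, 0, 0.4, 0, 0, 20, 0, 0, 0, 0.4, 0, 0, 0, 0, 0, 0]

```text
time: 17.85
position: [0.4867, 0.1671, 0.1062]
tool_rot: [0.708, 0.706, 0.013, 0.01]
ft_force: [-0.3, -0.5, -0.0]
grip_width: 0.0611
```

send_rows:
  plan: [0.4, -1, -19, 0, 0.02, 0, 0, 0.4, 0, 0, 0, 0.015, 0, 0, 0.4, 0, 0, 0, 0, 0, 0]

```text
time: 18.15
position: [0.4696, 0.1661, 0.1069]
tool_rot: [0.708, 0.707, 0.002, -0.002]
ft_force: [0.9, -0.7, 0.3]
grip_width: 0.0607
```

send_rows:
  plan: [0.4, 0, -2, 25, 0, 0, 0, 0.4, 0, 0, 30, 0, 0, 0, 0.4, 0, 0, 15, 0, 0, 0, 0.4, 0, 0, 0, 0, 0, 0]

```text
time: 18.55
position: [0.4739, 0.1672, 0.0404]
tool_rot: [0.708, 0.707, 0.007, 0.003]
ft_force: [0.1, 0.4, 0.4]
grip_width: 0.0609
```

send_rows:
  plan: [0.4, -1, -7, 10, 0.012, 0, 0, 0.4, 0, 0, 8, 0, 0, 0, 0.4, 0, 0, 2, 0, 0, 0, 0.4, 0, 0, 0, 0, 0, 0]

```text
time: 18.95
position: [0.4691, 0.1665, 0.0218]
tool_rot: [0.707, 0.707, 0.005, -0.0]
ft_force: [-0.5, 0.0, -0.1]
grip_width: 0.0611
```

```bash
cat >> h.py <<'E'
def cap(z0,z1):
    m,p,d=wrist("tmp");o=robot.get_obs();print(o["position"].round(4),o["tool_rot"].round(4))
    v,u=np.mgrid[0:384,0:512];K=m["K"]
    P=np.stack([(u-K[0,2])/K[0,0]*d,(v-K[1,2])/K[0,0]*d,d],-1)@R.from_quat(m["attitude"]).as_matrix().T+m["position"]
    for ar,c,l in blobs(((P[...,2]>z0)&(P[...,2]<z1)).astype(np.uint8),100):print(ar,c.round(),p[l].mean(0).round(),((P[l].max(0)+P[l].min(0))/2).round(4))
E
python3 -c "
from h import *
cap(.069,.076)"
```

```text
[0.4693 0.1665 0.0219] [7.074e-01 7.068e-01 5.400e-03 1.000e-04]
5308 [114. 151.] [206. 126.  71.] [0.4214 0.2262 0.0715]
322 [169. 307.] [42. 41. 43.] [0.4371 0.162  0.0725]
1713 [243. 310.] [221. 216. 203.] [0.4677 0.1591 0.0718]
315 [328. 306.] [44. 43. 45.] [0.5029 0.1611 0.0725]
```

send_rows:
  plan: [-1, 0, -2, 0, 0, 0, 0, -1, 0, 0, 0, 0, 0, 0, -1, 0, 0, 0, 0, 0, 0, -1, 0, 0, 0, 0, 0, 0, -1, 0, 0, 0, 0, 0, 0, -1, 0, 0, 0, 0, 0, 0, -1, 0, 0, 0, 0, 0, 0, -1, 0, 0, 0, 0, 0, 0]
  force: 15

```text
time: 19.8
position: [0.4679, 0.1667, 0.023]
tool_rot: [0.707, 0.707, 0.006, 0.001]
ft_force: [-0.4, 0.1, -0.7]
grip_width: 0.0292
```

send_rows:
  plan: [-1, 0, 0, -20, 0, 0, 0, -1, 0, 0, -40, 0, 0, 0, -1, 0, 0, -45, 0, 0, 0, -1, 0, 0, -35, 0, 0, 0, -1, -30, 20, -5, 0, 0, 0, -1, -44, 22, 0, 0, 0, 0, -1, -44, 22, 0, 0, 0, 0, -1, -44, 22, 0, 0, 0, 0]

```text
time: 20.6
position: [0.551, 0.0045, 0.173]
tool_rot: [0.703, 0.711, 0.005, -0.001]
ft_force: [0.8, -0.0, -0.3]
grip_width: 0.0298
```

send_rows:
  plan: [-1, -44, 22, 0, 0, 0, 0, -1, -44, 22, 0, 0, 0, 0, -1, -44, 18, 0, 0, 0, 0, -1, -44, 10, 0, 0, 0, 0, -1, -30, 5, 0, 0, 0, 0, -1, 0, 0, 0, 0, 0, 0, -1, 0, 0, 0, 0, 0, 0]

```text
time: 21.3
position: [0.6326, -0.2157, 0.1697]
tool_rot: [0.706, 0.708, 0.005, 0.0]
ft_force: [-0.2, -0.3, 0.1]
grip_width: 0.0294
```

```bash
python3 - <<'E'
from h import *
m,p,d=wrist("w8");o=robot.get_obs();print(o["position"].round(4),o["tool_rot"].round(4),o["grip_width"])
hsv=cv2.cvtColor(p,cv2.COLOR_RGB2HSV)
for a,c,l in blobs(mask(hsv,(0,0,170),(180,50,255)),300):print(a,c.round(),cast(m,*c,.005).round(4))
E
```

```text
[ 0.6326 -0.2156  0.1698] [7.061e-01 7.081e-01 4.800e-03 5.000e-04] 0.029507156976761695
15710 [207.  42.] [ 0.5957 -0.0872  0.005 ]
2519 [233. 149.] [ 0.6192 -0.1892  0.005 ]
3919 [249. 223.] [ 0.6357 -0.273   0.005 ]
305 [275. 286.] [ 0.6675 -0.3539  0.005 ]
1748 [251. 310.] [ 0.638  -0.3879  0.005 ]
```

View pics/w8.png

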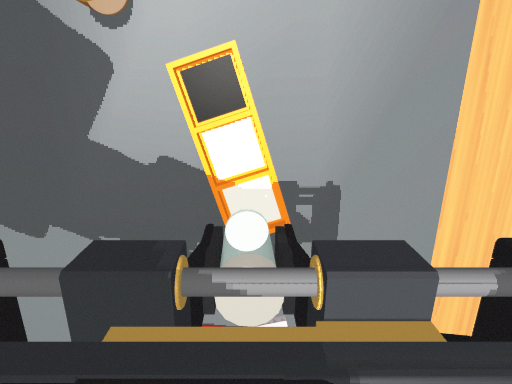

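The vial is held straight. The orange tray pads are at black (214,88), centre white (233,149) and end white (~(250,200)). The vial goes in the end bay at (0.638, −0.249).

send_rows:
  plan: [-1, -20, 4, 0, 0.006, -0.004, 0, -1, -14, 2, 0, 0, 0, 0, -1, 0, 0, 0, 0, 0, 0, -1, 0, 0, 30, 0, 0, 0, -1, 0, 0, 35, 0, 0, 0, -1, 0, 0, 15, 0, 0, 0, -1, 0, 0, 0, 0, 0, 0]

```text
time: 22.05
position: [0.6382, -0.2396, 0.0895]
tool_rot: [0.703, 0.711, 0.003, -0.002]
ft_force: [0.2, 0.3, -0.3]
grip_width: 0.0291
```

send_rows:
  plan: [-1, -9, -1, 10, 0, -0.005, 0, -1, 0, 0, 25, 0, 0, 0, -1, 0, 0, 12, 0, 0, 0, -1, 0, 0, 0, 0, 0, 0]

```text
time: 22.45
position: [0.6403, -0.2502, 0.0449]
tool_rot: [0.702, 0.712, 0.001, 0.004]
ft_force: [-0.6, 0.7, -0.5]
grip_width: 0.0295
```

send_rows:
  plan: [-1, 1, -2, 9, 0.005, 0.003, 0, -1, 0, 0, 5, 0, 0, 0, -1, 0, 0, 2, 0, 0, 0, -1, 0, 0, 0, 0, 0, 0]

```text
time: 22.85
position: [0.6401, -0.2507, 0.0307]
tool_rot: [0.703, 0.712, 0.001, 0.003]
ft_force: [1.0, -0.3, -0.2]
grip_width: 0.0298
```

send_rows:
  plan: [-1, 0, 0, 3, 0, 0, 0, -1, 0, 0, 0, 0, 0, 0, 0.4, 0, 0, 0, 0, 0, 0, 0.4, 0, 0, 0, 0, 0, 0, 0.4, 0, 0, 0, 0, 0, 0, 0.4, 0, 0, 0, 0, 0, 0, 0.7, 0, 0, -15, 0, 0, 0, 0.7, 0, 0, -40, 0, 0, 0]

```text
time: 23.65
position: [0.6367, -0.2487, 0.0801]
tool_rot: [0.703, 0.712, -0.0, -0.002]
ft_force: [0.2, 0.1, 0.7]
grip_width: 0.0685
```

send_rows:
  plan: [0.7, 0, 0, -45, 0, 0, 0, 0.7, 0, 0, -45, 0, 0, 0, 0.7, 38, -26, 0, 0, 0, 0, 0.7, 40, -27, 0, 0, 0, 0, 0.7, 40, -27, 0, 0, 0, 0, 0.7, 40, -27, 0, 0, 0, 0, 0.7, 20, -15, 0, 0, 0, 0, 0.7, 0, 0, 0, 0, 0, 0]

```text
time: 24.45
position: [0.5144, -0.0715, 0.1877]
tool_rot: [0.704, 0.71, 0.004, 0.012]
ft_force: [-0.0, 0.1, 0.4]
grip_width: 0.074
```

```bash
python3 -c "
from h import *
cap(.057,.068)"
```

```text
[ 0.5162 -0.0729  0.1881] [0.7038 0.7103 0.0049 0.0136]
821 [218.  42.] [133. 251. 153.] [0.4921 0.048  0.062 ]
1554 [233. 150.] [255. 253. 142.] [ 0.504  -0.0431  0.0597]
```

send_rows:
  plan: [0.9, 18, -8, 0, 0.015, 0.008, 0, 0.9, 12, -4, 0, 0.01, 0.005, 0, 0.9, 0, 0, 0, 0, 0, 0, 0.9, 0, 0, 25, 0, 0, 0, 0.9, 0, 0, 35, 0, 0, 0, 0.9, 0, 0, 20, 0, 0, 0, 0.9, 0, 0, 0, 0, 0, 0]

```text
time: 25.2
position: [0.5133, -0.0464, 0.1082]
tool_rot: [0.705, 0.709, 0.003, 0.007]
ft_force: [-0.6, 0.4, -0.3]
grip_width: 0.0827
```

send_rows:
  plan: [0.9, 3, -9, 0, 0.01, 0.005, 0, 0.9, 0, 0, 0, 0.005, 0, 0, 0.9, 0, 0, 25, 0, 0, 0, 0.9, 0, 0, 30, 0, 0, 0, 0.9, 0, 0, 12, 0, 0, 0, 0.9, 0, 0, 0, 0, 0, 0]

```text
time: 25.8
position: [0.5102, -0.0461, 0.045]
tool_rot: [0.705, 0.709, 0.002, 0.005]
ft_force: [-0.1, 0.2, -0.4]
grip_width: 0.0828
```

send_rows:
  plan: [0.9, 3, -7, 12, 0.008, 0.003, 0, 0.9, 0, -1, 10, 0, 0, 0, 0.9, 0, 0, 2, 0, 0, 0, 0.9, 0, 0, 0, 0, 0, 0]

```text
time: 26.2
position: [0.5037, -0.0435, 0.022]
tool_rot: [0.705, 0.709, 0.002, 0.003]
ft_force: [0.0, -0.6, -0.5]
grip_width: 0.0825
```

```bash
python3 -c "
from h import *
cap(.057,.064)"
```

```text
[ 0.5038 -0.0436  0.0221] [0.705  0.7092 0.0017 0.0033]
3071 [216.  59.] [ 98. 251. 127.] [0.4924 0.0483 0.0605]
2219 [246. 254.] [230. 187.  88.] [ 0.5036 -0.0295  0.0592]
270 [142. 261.] [39. 38. 40.] [ 0.4568 -0.0349  0.0605]
264 [355. 260.] [39. 38. 40.] [ 0.5521 -0.0342  0.0605]
1145 [246. 305.] [235. 191.  89.] [ 0.5037 -0.0575  0.0597]
```

Centred. Close.

send_rows:
  plan: [-1, 0, 0, 0, 0, 0, 0, -1, 0, 0, 0, 0, 0, 0, -1, 0, 0, 0, 0, 0, 0, -1, 0, 0, 0, 0, 0, 0, -1, 0, 0, 0, 0, 0, 0, -1, 0, 0, 0, 0, 0, 0, -1, 0, 0, 0, 0, 0, 0, -1, 0, 0, 0, 0, 0, 0]
  force: 18

```text
time: 27.05
position: [0.5047, -0.0438, 0.0233]
tool_rot: [0.705, 0.709, 0.002, 0.004]
ft_force: [0.3, 0.5, 0.3]
grip_width: 0.0415
```

send_rows:
  plan: [-1, 0, 0, -20, 0, 0, 0, -1, 0, 0, -40, 0, 0, 0, -1, 0, 0, -45, 0, 0, 0, -1, 0, 0, -30, 0, 0, 0, -1, -36, 28, 0, 0, 0, 0, -1, -36, 28, 0, 0, 0, 0, -1, -30, 25, 0, 0, 0, 0, -1, 0, 0, 0, 0, 0, 0]

```text
time: 27.85
position: [0.5853, -0.1466, 0.163]
tool_rot: [0.704, 0.71, 0.001, 0.003]
ft_force: [0.0, -0.1, -2.5]
grip_width: 0.042
```

```bash
python3 - <<'E'
from h import *
m,p,d=wrist("w9");o=robot.get_obs();print(o["position"].round(4),o["tool_rot"].round(4),o["grip_width"])
hsv=cv2.cvtColor(p,cv2.COLOR_RGB2HSV)
for a,c,l in blobs(mask(hsv,(0,0,170),(180,50,255)),300):print(a,c.round(),cast(m,*c,.005).round(4))
E
```

```text
[ 0.5826 -0.1441  0.1623] [7.038e-01 7.104e-01 4.000e-04 0.000e+00] 0.041478131130482994
38357 [229.  68.] [ 0.568  -0.0439  0.005 ]
991 [287. 205.] [ 0.6288 -0.1817  0.005 ]
1305 [280. 286.] [ 0.6256 -0.2818  0.005 ]
343 [477. 286.] [ 0.8583 -0.2813  0.005 ]
```

View pics/w9.png

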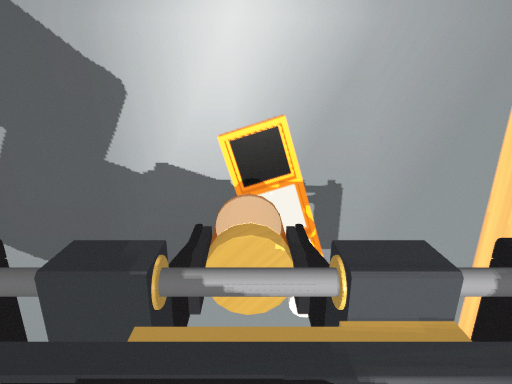

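The jar is held level, with the black pad visible at (260,155) and the white bay partly hidden behind the jar. Moving on to (0.6195, −0.189).

send_rows:
  plan: [-1, -24, 19, 0, 0, 0, 0, -1, -20, 16, 0, 0, 0, 0, -1, -3, 3, 0, 0, 0, 0, -1, 0, 0, 0, 0, 0, 0, -1, 0, 0, 30, 0, 0, 0, -1, 0, 0, 30, 0, 0, 0, -1, 0, 0, 10, 0, 0, 0, -1, 0, 0, 0, 0, 0, 0]

```text
time: 28.7
position: [0.6098, -0.1789, 0.0876]
tool_rot: [0.702, 0.712, -0.002, -0.011]
ft_force: [1.0, 0.5, -0.3]
grip_width: 0.0418
```

send_rows:
  plan: [-1, -10, 9, 0, -0.012, -0.008, 0, -1, 0, 0, 0, -0.006, -0.004, 0, -1, 0, 0, 0, 0, 0, 0, -1, 0, 0, 20, 0, 0, 0, -1, 0, 0, 12, 0, 0, 0, -1, 0, 0, 0, 0, 0, 0]

```text
time: 29.3
position: [0.6233, -0.1903, 0.061]
tool_rot: [0.702, 0.712, 0.002, 0.006]
ft_force: [-0.3, -0.1, -0.5]
grip_width: 0.0417
```

send_rows:
  plan: [-1, 1, -4, 12, 0.005, 0.002, 0, -1, 0, 0, 10, 0, 0, 0, -1, 0, 0, 6, 0, 0, 0, -1, 0, 0, 1, 0, 0, 0, -1, 0, 0, 0, 0, 0, 0]

```text
time: 29.8
position: [0.6199, -0.1898, 0.0307]
tool_rot: [0.702, 0.712, 0.001, 0.004]
ft_force: [0.0, -0.4, -0.3]
grip_width: 0.0416
```

send_rows:
  plan: [-1, 0, 0, 3, 0, 0, 0, -1, 0, 0, 0, 0, 0, 0, 0.7, 0, 0, 0, 0, 0, 0, 0.7, 0, 0, 0, 0, 0, 0, 0.7, 0, 0, 0, 0, 0, 0, 0.7, 0, 0, 0, 0, 0, 0, 0.7, 0, 0, -15, 0, 0, 0, 0.7, 0, 0, -40, 0, 0, 0]

```text
time: 30.6
position: [0.6172, -0.1886, 0.0811]
tool_rot: [0.702, 0.712, 0.0, 0.0]
ft_force: [0.6, 0.2, 0.5]
grip_width: 0.0728
```

send_rows:
  plan: [0.4, 0, 0, -45, 0, 0, 0, 0.4, 0, 0, -45, 0, 0, 0, 0.4, 42, -22, 0, 0, 0, 0, 0.4, 43, -23, 0, 0, 0, 0, 0.4, 43, -23, 0, 0, 0, 0, 0.4, 43, -23, 0, 0, 0, 0, 0.4, 35, -18, 0, 0, 0, 0, 0.4, 0, 0, 0, 0, 0, 0]

```text
time: 31.4
position: [0.5077, 0.0176, 0.1873]
tool_rot: [0.703, 0.711, 0.006, 0.014]
ft_force: [-0.6, -0.7, -0.2]
grip_width: 0.0608
```

```bash
python3 -c "
from h import *
cap(.058,.07)"
```

```text
[0.5101 0.0158 0.1878] [0.7037 0.7103 0.0067 0.0154]
964 [407.  23.] [ 71. 128. 234.] [0.6419 0.1538 0.0641]
620 [227. 148.] [ 95. 249. 120.] [0.492  0.0483 0.0626]
```

send_rows:
  plan: [0.4, 20, -10, 0, 0.018, 0.008, 0, 0.4, 12, -8, 0, 0.012, 0.004, 0, 0.4, 0, 0, 0, 0, 0, 0, 0.4, 0, 0, 25, 0, 0, 0, 0.4, 0, 0, 35, 0, 0, 0, 0.4, 0, 0, 20, 0, 0, 0, 0.4, 0, 0, 0, 0, 0, 0]

```text
time: 32.15
position: [0.5038, 0.0409, 0.11]
tool_rot: [0.705, 0.709, 0.005, 0.01]
ft_force: [-0.4, 0.3, -0.2]
grip_width: 0.0606
```

send_rows:
  plan: [0.4, 6, -10, 0, 0.012, 0.004, 0, 0.4, 1, -2, 0, 0.008, 0, 0, 0.4, 0, 0, 0, 0, 0, 0, 0.4, 0, 0, 20, 0, 0, 0, 0.4, 0, 0, 12, 0, 0, 0, 0.4, 0, 0, 0, 0, 0, 0]

```text
time: 32.75
position: [0.4967, 0.046, 0.0823]
tool_rot: [0.705, 0.709, 0.003, 0.006]
ft_force: [0.3, 0.2, -0.2]
grip_width: 0.0605
```

send_rows:
  plan: [0.4, 2, -6, 5, 0.008, 0.002, 0, 0.4, 0, -1, 20, 0.002, 0, 0, 0.4, 0, -1, 20, 0, 0, 0, 0.4, 0, 0, 10, 0, 0, 0, 0.4, 0, 0, 0, 0, 0, 0]

```text
time: 33.25
position: [0.4915, 0.0481, 0.0296]
tool_rot: [0.705, 0.709, 0.002, 0.005]
ft_force: [0.5, -0.0, -0.1]
grip_width: 0.061
```

send_rows:
  plan: [0.4, 0, 0, 6, 0.003, 0, 0, 0.4, 0, 0, 1, 0, 0, 0, -1, 0, 0, 0, 0, 0, 0, -1, 0, 0, 0, 0, 0, 0, -1, 0, 0, 0, 0, 0, 0, -1, 0, 0, 0, 0, 0, 0, -1, 0, 0, 0, 0, 0, 0, -1, 0, 0, 0, 0, 0, 0]
  force: 15

```text
time: 34.05
position: [0.4929, 0.048, 0.025]
tool_rot: [0.705, 0.709, 0.002, 0.005]
ft_force: [-0.9, -0.6, 0.2]
grip_width: 0.0254
```

send_rows:
  plan: [-1, 0, 0, 0, 0, 0, 0, -1, 0, 0, 0, 0, 0, 0, -1, 0, 0, 0, 0, 0, 0]

```text
time: 34.35
position: [0.4929, 0.048, 0.025]
tool_rot: [0.705, 0.709, 0.002, 0.006]
ft_force: [-0.5, 0.8, 0.1]
grip_width: 0.0255
```

send_rows:
  plan: [-1, 0, 0, -20, 0, 0, 0, -1, 0, 0, -40, 0, 0, 0, -1, 0, 0, -45, 0, 0, 0, -1, 0, 0, -25, 0, 0, 0, -1, -36, 22, 0, 0, 0, 0, -1, -40, 25, 0, 0, 0, 0, -1, -36, 22, 0, 0, 0, 0, -1, 0, 0, 0, 0, 0, 0]

```text
time: 35.15
position: [0.563, -0.0655, 0.1605]
tool_rot: [0.703, 0.711, 0.002, 0.006]
ft_force: [0.2, 0.0, -0.6]
grip_width: 0.0258
```

```bash
python3 - <<'E'
from h import *
m,p,d=wrist("w10");o=robot.get_obs();print(o["position"].round(4),o["tool_rot"].round(4),o["grip_width"])
E
```

```text
[ 0.5604 -0.0631  0.1599] [0.7031 0.7111 0.0013 0.0037] 0.02546812397128222
```

View pics/w10.png

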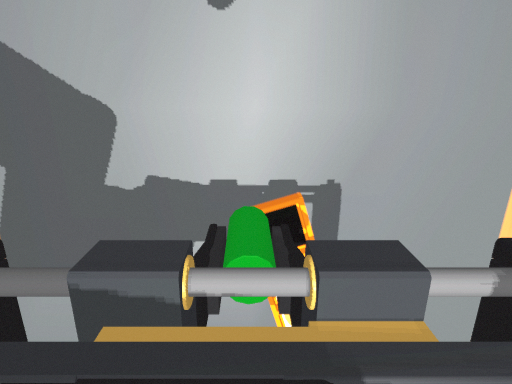

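The green cell is held straight at (248,255), and the black bay is partly visible at (290,225). Target (0.600, −0.128).

send_rows:
  plan: [-1, -35, 21, 0, 0, 0, 0, -1, -27, 17, 0, 0, 0, 0, -1, -3, 2, 0, 0, 0, 0, -1, 0, 0, 0, 0, 0, 0, -1, 0, 0, 25, 0, 0, 0, -1, 0, 0, 30, 0, 0, 0, -1, 0, 0, 5, 0, 0, 0, -1, 0, 0, 0, 0, 0, 0]

```text
time: 36.0
position: [0.5921, -0.1175, 0.0963]
tool_rot: [0.701, 0.713, -0.001, -0.005]
ft_force: [-0.2, -0.0, -1.5]
grip_width: 0.0257
```

send_rows:
  plan: [-1, -11, 8, 0, -0.006, -0.005, 0, -1, 0, 0, 0, 0, 0, 0, -1, 0, 0, 20, 0, 0, 0, -1, 0, 0, 20, 0, 0, 0, -1, 0, 0, 5, 0, 0, 0, -1, 0, 0, 0, 0, 0, 0]

```text
time: 36.6
position: [0.606, -0.13, 0.0576]
tool_rot: [0.701, 0.714, 0.002, 0.005]
ft_force: [0.8, -0.3, -1.2]
grip_width: 0.0255
```

send_rows:
  plan: [-1, 2, -6, 10, 0.006, 0.002, 0, -1, 0, 0, 10, 0, 0, 0, -1, 0, 0, 5, 0, 0, 0, -1, 0, 0, 1, 0, 0, 0, -1, 0, 0, 0, 0, 0, 0]

```text
time: 37.1
position: [0.6013, -0.1288, 0.0322]
tool_rot: [0.701, 0.714, 0.002, 0.004]
ft_force: [-0.0, -0.3, -0.6]
grip_width: 0.0253
```

send_rows:
  plan: [-1, 0, 0, 2.5, 0, 0, 0, -1, 0, 0, 0, 0, 0, 0, 0.4, 0, 0, 0, 0, 0, 0, 0.4, 0, 0, 0, 0, 0, 0, 0.4, 0, 0, 0, 0, 0, 0, 0.4, 0, 0, 0, 0, 0, 0, 0.4, 0, 0, -15, 0, 0, 0, 0.4, 0, 0, -40, 0, 0, 0]

```text
time: 37.9
position: [0.5983, -0.1277, 0.0828]
tool_rot: [0.701, 0.713, -0.0, 0.0]
ft_force: [0.1, 0.1, 0.4]
grip_width: 0.0592
```

send_rows:
  plan: [0.4, 0, 0, -45, 0, 0, 0, 0.4, 0, 0, -45, 0, 0, 0, 0.4, 0, -40, -20, 0, 0, 0, 0.4, 0, -45, 0, 0, 0, 0, 0.4, 0, -45, 0, 0, 0, 0, 0.4, 0, -45, 0, 0, 0, 0, 0.4, 0, 0, 0, 0, 0, 0, 0.4, 0, 0, 0, 0, 0, 0]

```text
time: 38.7
position: [0.4225, -0.1321, 0.2094]
tool_rot: [0.7, 0.714, 0.004, 0.013]
ft_force: [0.8, 0.3, 0.2]
grip_width: 0.0609
```

```bash
python3 - <<'E'
from h import *
o=robot.get_obs();print(o["position"],o["ft_force"])
p,d=robot.camera("top");q,e=robot.camera("scene")
a=cv2.resize(p[90:240,80:420],(680,300));b=cv2.resize(q[60:360,90:430],(340,300));
cv2.imwrite("pics/end.png",np.vstack([a,cv2.resize(q[80:350,100:420],(356,300)).copy() if 0 else cv2.copyMakeBorder(b,0,0,0,340,cv2.BORDER_CONSTANT)])[:,:,::-1])
trays=dict(blue=((.653,.213),(.642,.152)),orange=((.600,-.128),(.6195,-.189),(.638,-.249)))
for n,I,D in (("top",p,d),("scene",q,e)):
    m=robot.camera_model(n);K=m["K"];v,u=np.mgrid[0:384,0:512]
    P=np.stack([(u-K[0,2])/K[0,0]*D,(v-K[1,2])/K[0,0]*D,D],-1)@R.from_quat(m["attitude"]).as_matrix().T+m["position"]
    for t,bs in trays.items():
        for c in bs:
            k=(np.hypot(P[...,0]-c[0],P[...,1]-c[1])<.035)&(P[...,2]>.05)&(P[...,2]<.09)
            hi=k&(P[...,2]>P[k][:,2].max()-.012)
            print(n,t,c,k.sum(),I[hi].mean(0).round(),"top z",P[k][:,2].max().round(3),"xy off mm",((P[hi].max(0)+P[hi].min(0))[:2]/2*1000-np.array(c)*1000).round(1))
E
```

```text
[ 0.42247093 -0.13209225  0.20936968] [0.78328303 0.28716451 0.1724145 ]
top blue (0.653, 0.213) 71 [250.  91.  97.] top z 0.082 xy off mm [-1.1  1.9]
top blue (0.642, 0.152) 52 [114. 153. 251.] top z 0.075 xy off mm [-2.3  1.6]
top orange (0.6, -0.128) 49 [ 95. 230. 104.] top z 0.071 xy off mm [0.9 0.7]
top orange (0.6195, -0.189) 125 [254. 239.  93.] top z 0.074 xy off mm [1.2 1.5]
top orange (0.638, -0.249) 71 [254. 253. 251.] top z 0.085 xy off mm [-0.1 -1.9]
scene blue (0.653, 0.213) 131 [210.  50.  39.] top z 0.083 xy off mm [ 2.  -0.4]
scene blue (0.642, 0.152) 94 [ 76. 115. 201.] top z 0.073 xy off mm [-0.3 -0.9]
scene orange (0.6, -0.128) 107 [ 63. 190.  78.] top z 0.074 xy off mm [ 1.8 -3. ]
scene orange (0.6195, -0.189) 254 [245. 209.  97.] top z 0.074 xy off mm [ 2.9 -2. ]
scene orange (0.638, -0.249) 164 [236. 231. 220.] top z 0.082 xy off mm [ 2.5 -5.9]
```

View pics/end.png

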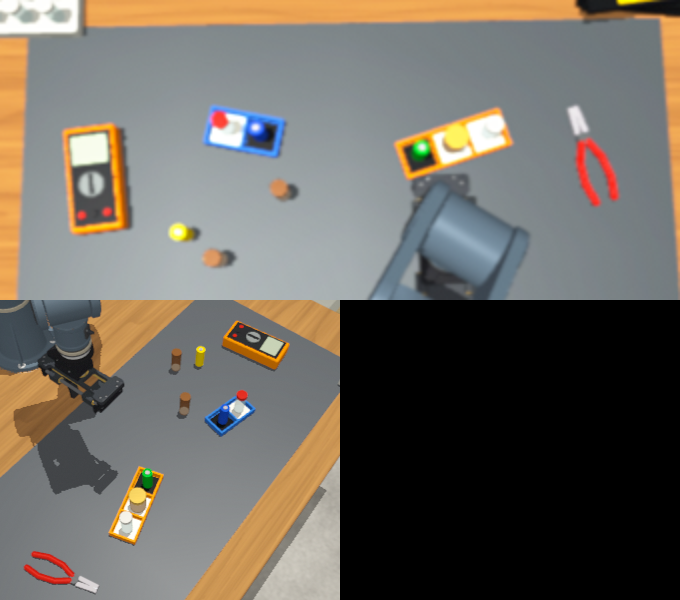

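All five pieces stand in their bays within about 6 mm of centre. The yellow cell, the multimeter and the pliers look untouched, and the gripper is clear. Handing in.

```bash
python3 -c "
from rig import robot
print(robot.hand_in(), robot.get_obs()['time'])"
```

```text
the job is handed in; nothing more can be done
the job is handed in; nothing more can be done
```

I made up both kits and handed the job in at about 39 s of robot time, well inside the 128 s limit. The hand-in reports no verdict.

- **Orange tray:** the green cell is on the black pad, the amber jar in the centre white bay and the white-capped vial in the end white bay.
- **Blue tray:** the blue cell is on the black pad and the red-capped vial on the white pad.

In the last top and scene views, every piece stood upright and within about 6 mm of its bay centre (the limit is 18 mm). The top view put every piece within about 3 mm. The scene view read the white-capped vial 5.9 mm off, the largest disagreement. Measured top heights read up to 9 mm high for a bay floor of 5 mm. I took this as depth noise, because each piece was lowered to the grasp height plus 5 mm before release.

The yellow cell, the multimeter and the pliers looked unmoved in the pictures, though I did not measure them. The gripper was open, about 0.2 m above the bench, and touching nothing.

Both vials were gripped partly on the cap (29 mm opening instead of 28 mm), which caused no visible tilt.

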